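# Fit the vial wheel on the sample turner

### The job

Fit the vial wheel with the D-shaped hole onto the spindle of the sample turner: turn it so that the flat in its hole matches the flat of the spindle, and seat it fully home, lying level on the turner's collar. Leave the other wheel, the one with the plain round hole, where it lies.

Things in the scene. Friction and masses are not known exactly. Their poses are not given: they have to be found in the camera images.
- wheel: Wheel to fit: loose aluminium disc 130 mm wide, 8 thick, lying hub up, 0.15-0.29 kg. SIX 24 mm round holes; the seventh place, at +x, is solid. RECTANGULAR hub 46 (x) by 38 (y), top 50 mm above the underside: grip it across y. D-hole right through: 27 mm round, flat 7.5 mm from the axis at +x; it clears the spindle by 1.5 mm all round. Origin: axis, underside; z up.
- spare: Other wheel, leave it: same aluminium disc (130 mm, 8 mm thick), but EIGHT evenly spaced 20 mm holes, a ROUND hub 38 mm wide, 50 mm high, and a round 20 mm hole, too small for the spindle. Origin: axis, underside; z up. One wheel lies left and one right of the turner, either way round.
- drive: Sample turner, fixed: grey box, x -100 to +75 mm, 150 mm wide (y), top 44 mm above the table; black knob 20 mm wide, 10 high, at the -x end. In its top a round collar 60 mm wide, with the steel spindle standing in the middle. Origin: on the spindle's axis, at table height; z up; +x is the side of the spindle's flat, away from the knob.
- seat (a point): Centre of the collar's top, 50 mm above the table, on the spindle's axis; axes as the turner's. The seated wheel's origin lies here, its x along this x (it goes home within about 8 degrees). The spindle, fixed, stands 34 mm up from here: D-shaped, 24 mm round, flat 6 mm from the axis at +x; full section for 18 mm, then tapering to 11 mm at the tip.
Not all that is in view belongs to the job. What is shaped like the drive but blue or turquoise is not meant.

How it is judged:
By the outcome, as a careful person would: the job done as asked, in the order asked, and still so for the second after the job is handed in, with the robot touching nothing.
It also fails if it takes over 38 s, if anything falls off the work surface, if the arm or the gripper's body presses on something with over 40 N, if the wrist force passes 120 N, or if a joint passes its speed limit or range.

### The arm

A 6-joint arm with a two-finger parallel gripper is mounted at the origin on the work surface. World frame = base frame: x ahead of the robot, y to its left, z up, the work surface at z = 0. Lengths are in mm, angles in degrees, forces in N, time in s.
With the tool pointing down it reaches from about 350 to 850 mm from the base axis. Payload 8.1 kg.
Tool frame: the origin (TCP) lies at the very end of the fingers, on their centre line; the grasp point (between the pads) lies 19 mm behind it; x points along the fingers, y is the direction in which the jaws open and shut, and the axes are right-handed (so a half turn about x gives the same grasp; the last joint's range is limited). The gripper opens to 85 mm and grips with 20 to 120 N. Pads are 22 mm wide; open, the fingers measure 114 mm over their backs; the gripper's body (76 mm by 85 mm) begins 54 mm behind the grasp point. The pads swing forward as they close: fully open they stand 13 mm farther back than shut.
Start: joints at [-71.757, 7.471, 85.268, -0, 87.261, -4.893], TCP at [235.769, -551.741, 231.292] pointing down, gripper open.
Joint ranges: [-169.43, 169.43], [-51.17, 129.36], [1.28, 143.12], [-76.62, 256.62], [0, 156.53], [-152.29, 152.29]. Speed limits (degrees/s): [136.94, 136.94, 159.86, 180, 180, 180].

### API

Orientations are given as [roll, pitch, yaw] about the fixed x, y, z axes, in that order (R = Rz(yaw) Ry(pitch) Rx(roll)).
In Python, from bench import sensors, snapshot, r gives the robot as it stands. The module is installed in compiled form; this text tells all that it offers.
- The arm moves only by the tool drive_tool, never from a script. Its argument "moves" is one flat list of numbers, 6 for each row, row after row: the shift along the tool's x, y, z in cm, then the turn, a rotation vector about the tool's x, y, z in degrees. In form: [tx, ty, tz, wx, wy, wz, tx, ty, tz, wx, wy, wz, ...]. A call has 1 to 20 rows; each row shifts and turns the commanded pose from where the row before left it, along the tool's axes as they then stand; what a row does not reach is not made up. A row lasts 1/12 s, in which the tool goes at most 41.7 mm and 7.16 degrees, less where a joint would pass 70% of its speed; a pose out of reach is approached as far as the arm can. A call with a gripper value outside its range is refused whole. "hand" is the finger opening in cm, from 0 to 8.54, set as the call begins (left out, the last holds). The fingers move at their own pace and stop on an object; "grip_force" is the grip in N (left out, the last holds). Time passes only in rows, so rows that do not move let the fingers close. It gives the time, the measured TCP pose, the force and the opening at its end, in the units of the state.
- sensors.sense(): the state, without advancing time (a new reading comes with each control period).
- snapshot(name): name is "scene" or "side" or "wrist"; returns a dict with "image" (384x512x3 uint8, red, green, blue), "z_map" (384x512 float32, mm along the optical axis (not along the pixel's ray), 0 where there is no reading), "camera_matrix" (3x3 intrinsics, pixels), "eye" and "orientation" of the camera in the world; the wrist camera has in their place "mount" (4x4, takes a point from camera to tool coordinates, whose origin is the TCP and whose axes are the tool frame's). Camera axes: x right, y down, z forward; pixel columns grow to the right and rows downward; lengths in mm; the calibration is good to about 2 mm. The wrist camera is an equidistant fisheye: a pixel r from the principal point sees the ray r / f radians off the axis. A picture is of the moment at which its call begins: read the wrist's pose just before it.
- r.hand_in(): hands the job in, once; it reports no verdict.
The state is a dict: "time": time; "joint_pos": joint angles; "qd": joint speeds; "joint_efforts": joint torques, N m; "tool_pos": TCP position; "tcp_rot": TCP orientation; "ft_force": force on the tool from outside, world axes, zero at the start; "wrist_torque": the same for the moment, N m; "finger_gap": finger opening in mm.
Only numpy, scipy, OpenCV 4.12 (cv2) and the standard library are available. Lean on these libraries where they do the work, as an engineer would, in place of code of your own. Each camera call takes 0.05 s, during which the arm holds its last target.

## Working session

There is one attempt and no reset: what is moved stays moved. The work goes in short steps, Python scripts to look and compute and a tool call to move; the robot and the scene stay as the last step left them, time stands still between calls to the robot, and variables do not carry over. Pictures are saved under pics/ and viewed, and the job is handed in when it is done.

Besides the shell and the picture viewer there is one more tool, called after "Call:" as a command line: name --argument value ..., lists and objects as JSON in quotes. drive_tool: Moves the arm, as the interface text tells. Its arguments: {"type":"object","properties":{"moves":{"type":"array","items":{"type":"number"}},"hand":{"type":"number"},"grip_force":{"type":"number"}},"required":["moves"]}

```bash
mkdir -p pics
python3 - <<'E'
from bench import sensors, snapshot, r
import cv2,numpy as np
s=sensors.sense();print(s)
for n in ["scene","side","wrist"]:
    d=snapshot(n)
    cv2.imwrite(f"pics/{n}0.png",d["image"][:,:,::-1])
    np.savez(f"pics/{n}0.npz",**d)
    print(n,{k:v for k,v in d.items() if k not in("image","z_map")})
E
```

```text
{'time': 0.0, 'joint_pos': array([-7.17578225e+01,  7.51602134e+00,  8.53287722e+01, -9.37060807e-04,
        8.72598361e+01, -4.89381789e+00]), 'qd': array([-0.07104677,  0.01945737,  0.00116273,  0.03110905, -0.03641471,
        0.00295446]), 'joint_efforts': array([ 1.91221457e-04, -5.69405258e+01, -5.00553954e+01, -9.58746853e-06,
        1.50064391e-02,  6.43806220e-05]), 'tool_pos': array([ 235.58832144, -551.23077447,  230.23975083]), 'tcp_rot': array([-94.38132408,  89.89536613, 108.75471698]), 'ft_force': array([0.79211631, 0.06624422, 0.10190733]), 'wrist_torque': array([ 0.00905128,  0.00209742, -0.02954836]), 'finger_gap': 85.52464616685407}
scene {'camera_matrix': array([[359.15939463,   0.        , 250.06622259],
       [  0.        , 359.15939463, 192.86407219],
       [  0.        ,   0.        ,   1.        ]]), 'eye': array([1170.95527417, -245.3070661 ,  623.5948996 ]), 'orientation': array([-125.09450581,   -0.64704199,   73.35275677])}
side {'camera_matrix': array([[421.39044653,   0.        , 250.19046928],
       [  0.        , 421.39044653, 178.62926837],
       [  0.        ,   0.        ,   1.        ]]), 'eye': array([-41.69894213, 688.6275212 , 856.31921229]), 'orientation': array([-132.87340088,   -0.48703771, -145.52603197])}
wrist {'camera_matrix': array([[297.31863964,   0.        , 261.07278114],
       [  0.        , 297.31863964, 192.88862942],
       [  0.        ,   0.        ,   1.        ]]), 'mount': array([[-5.28411024e-05, -2.89971208e-01,  9.57035368e-01,
        -1.42339361e+02],
       [ 9.99999598e-01,  8.41123153e-04,  3.10064380e-04,
         8.06722648e-01],
       [-8.94894349e-04,  9.57035000e-01,  2.89971047e-01,
        -7.26824044e+01],
       [ 0.00000000e+00,  0.00000000e+00,  0.00000000e+00,
         1.00000000e+00]])}
```

View pics/scene0.png

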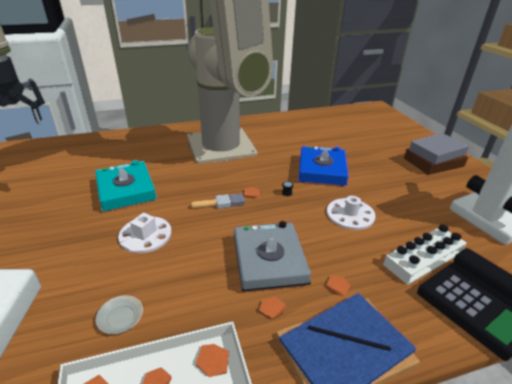

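View pics/side0.png

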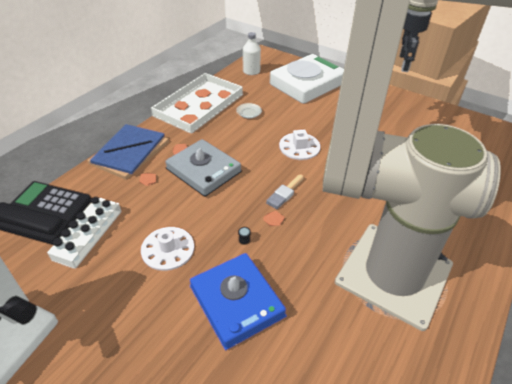

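View pics/wrist0.png

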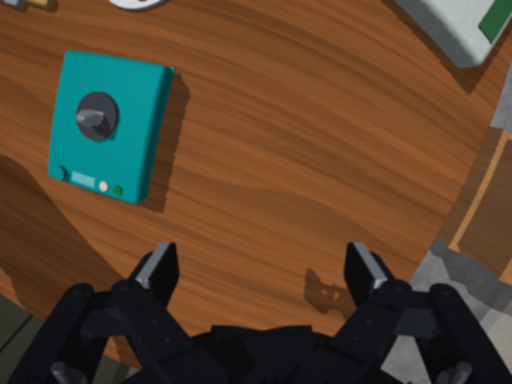

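The scene view shows the grey turner at (270,252) and blue and turquoise decoys at (323,165) and (124,185). The wheels are at (145,234) and (351,212). I'll enlarge both wheels and the turner.

Run:
```python
import cv2,numpy as np
a=cv2.imread("pics/scene0.png");b=cv2.imread("pics/side0.png")
def c(i,u,v,w=36):return cv2.resize(i[v-w:v+w,u-w:u+w],(260,260),interpolation=cv2.INTER_CUBIC)
cv2.imwrite("pics/crop0.png",np.vstack([np.hstack([c(a,145,234),c(a,351,212),c(a,270,255,46)]),np.hstack([c(b,300,145),c(b,167,246),c(b,203,167,46)])]))
```

```text
(no output)
```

View pics/crop0.png

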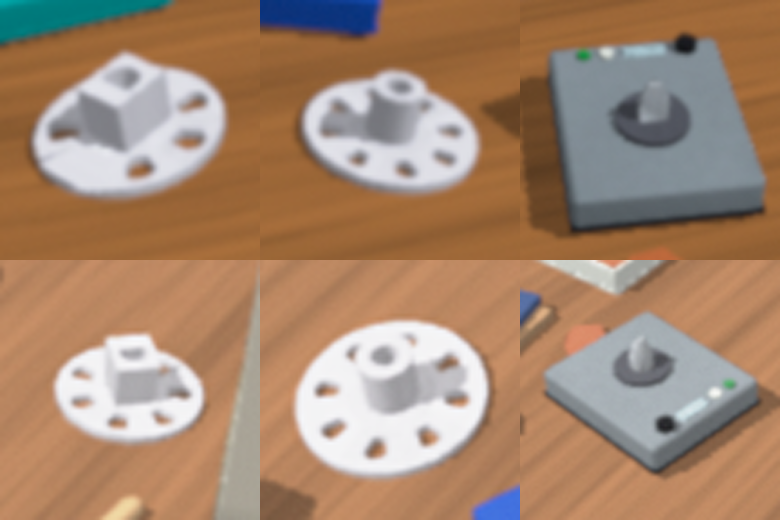

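The wheel to fit is the one at scene (145,234) / side (300,145), because it has the rectangular hub and one solid place. The wheel at scene (351,212) has a round hub and eight holes, so it's the spare. Next I'll get coarse positions.

```bash
cat > h.py <<'E'
import numpy as np,cv2
from scipy.spatial.transform import Rotation as Ro
def rot(o):return Ro.from_euler('xyz',o,degrees=True).as_matrix()
def ray(d,uv,z,T=None):
    uv=np.atleast_2d(np.array(uv,float));K=d["camera_matrix"];f=K[0,0]
    p=(uv-[K[0,2],K[1,2]])/f
    if T is None:
        R=rot(d["orientation"]);e=np.array(d["eye"]);v=np.c_[p,np.ones(len(p))]
    else:
        th=np.linalg.norm(p,axis=1);v=np.c_[p*np.sinc(th/np.pi)[:,None]**1*1,np.cos(th)]
        v[:,:2]=p/np.maximum(th,1e-9)[:,None]*np.sin(th)[:,None]
        M=T@d["mount"];R=M[:3,:3];e=M[:3,3]
    w=v@R.T
    return e+w*((z-e[2])/w[:,2])[:,None]
def proj(d,X,T):
    M=np.linalg.inv(T@d["mount"]);c=np.atleast_2d(X)@M[:3,:3].T+M[:3,3]
    rr=np.linalg.norm(c[:,:2],axis=1);th=np.arctan2(rr,c[:,2]);K=d["camera_matrix"]
    return c[:,:2]/np.maximum(rr,1e-9)[:,None]*th[:,None]*K[0,0]+[K[0,2],K[1,2]]
def tool(s):
    T=np.eye(4);T[:3,:3]=rot(s["tcp_rot"]);T[:3,3]=s["tool_pos"];return T
E
python3 - <<'E'
from h import *
L=lambda n:dict(np.load(f"pics/{n}0.npz"))
a,b=L("scene"),L("side")
print("disc",ray(a,[145,236],8),ray(b,[300,147],8))
# crops: hub tops
print("hubtop",ray(a,[145-36+123*72/260,234-36+75*72/260],50),ray(b,[300-36+132*72/260,145-36+(350-260)*72/260],50))
print("spin tip",ray(a,[270-46+(655-520)*92/260,255-46+85*92/260],84),ray(b,[203-46+(642-520)*92/260,167-46+(340-260)*92/260],84))
print("knob",ray(a,[270-46+(685-520)*92/260,255-46+42*92/260],54),ray(b,[203-46+(665-520)*92/260,167-46+(424-260)*92/260],54))
E
```

```text
disc [[ 443.49884255 -298.41136532    8.        ]] [[ 422.85854632 -284.45688105    8.        ]]
hubtop [[ 426.15456109 -295.75527836   50.        ]] [[ 431.33851932 -295.44098949   50.        ]]
spin tip [[620.20551751 -24.17675256  84.        ]] [[613.84970426 -20.78192806  84.        ]]
knob [[544.77848044  31.65237461  54.        ]] [[536.73372261  40.74451971  54.        ]]
```

Run:
```python
from h import *
from bench import sensors
L=lambda n:dict(np.load(f"pics/{n}0.npz"))
a,b=L("scene"),L("side")
A=lambda u,v,k,c,w=36,o=(0,0):[c[0]-w+(u-o[0])*2*w/260,c[1]-w+(v-o[1])*2*w/260]
p=ray(a,[A(75,170,0,(145,234))],8)[0]; 
hs=[(66,122),(192,100),(188,139),(140,167)]
for q in [(75,170)]+hs:
    X=ray(a,[A(*q,0,(145,234))],8)[0][:2]-[429,-295.5];print(q,X,np.degrees(np.arctan2(X[1],X[0])))
# box edges, scene: front-left,front-right, back-right,back-left
for nm,d,qs,o,c in [("scene",a,[(573,205),(762,186),(714,42),(552,52)],(520,0),(270,255)),("side",b,[(545,378),(648,314),(758,378),(655,455)],(520,260),(203,167))]:
    P=np.array([ray(d,[A(*q,0,c,46,o)],44)[0] for q in qs])[:,:2];print(nm,P.round(0).tolist())
    for i in range(4):
        v=P[(i+1)%4]-P[i];print(np.linalg.norm(v),np.degrees(np.arctan2(v[1],v[0])))
s=sensors.sense();print(rot(s["tcp_rot"]).round(3))
```

```text
(75, 170) [ 38.18340748 -40.62695506] -46.775910185065094
(66, 122) [-14.39012201 -45.54835068] -107.53292564501042
(192, 100) [-14.35046118  42.56520352] 108.63105389183018
(188, 139) [27.49821279 35.8954031 ] 52.54553737964111
(140, 167) [47.27424863  1.88949648] 2.288827069860132
scene [[685.0, -109.0], [707.0, 32.0], [541.0, 61.0], [515.0, -80.0]]
143.09378746110062 81.29598878638208
168.57365092215915 170.11763274777357
143.88943138273206 -100.4839607017063
173.02905185294878 -9.611507542072415
side [[690.0, 49.0], [672.0, -97.0], [509.0, -78.0], [524.0, 73.0]]
147.2922535418968 -97.30975631010614
164.0550856036595 173.46994031399765
151.92103775512768 84.10371004260402
167.8038107095251 -8.112219413043833
[[-0.     0.393 -0.92 ]
 [ 0.001 -0.92  -0.393]
 [-1.    -0.001 -0.   ]]
```

```bash
cat >> h.py <<'E'
def plan(s,p,ya):
    "shift in tool axes (cm, before the turn); turn about tool x (deg); leftover tilt"
    R=rot(s["tcp_rot"]);t=R.T@(np.array(p)-s["tool_pos"])/10
    a=np.radians(ya);y=np.array([np.cos(a),np.sin(a),0]);x=np.array([0,0,-1.]);Rt=np.c_[x,y,np.cross(x,y)]
    print("shift cm",t.round(3),"turn tool",Ro.from_matrix(R.T@Rt).as_rotvec(degrees=True).round(2))
E
python3 - <<'E'
from h import *
from bench import sensors
plan(sensors.sense(),[429,-295.5,150],-137)
E
```

```text
shift cm [  8.075 -15.916 -27.829] turn tool [7.014e+01 4.000e-02 8.000e-02]
```

Call:
drive_tool --moves '[0.8, -1.6, -2.8, 0, 0, 0, 0.8, -1.6, -2.8, 0, 0, 0, 0.8, -1.6, -2.8, 0, 0, 0, 0.8, -1.6, -2.8, 0, 0, 0, 0.8, -1.6, -2.8, 0, 0, 0, 0.8, -1.6, -2.8, 0, 0, 0, 0.8, -1.6, -2.8, 0, 0, 0, 0.8, -1.6, -2.8, 0, 0, 0, 0.8, -1.6, -2.8, 0, 0, 0, 0.8, -1.6, -2.8, 0, 0, 0, 0, 0, 0, 7, 0, 0, 0, 0, 0, 7, 0, 0, 0, 0, 0, 7, 0, 0, 0, 0, 0, 7, 0, 0, 0, 0, 0, 7, 0, 0, 0, 0, 0, 7, 0, 0, 0, 0, 0, 7, 0, 0, 0, 0, 0, 7, 0, 0, 0, 0, 0, 7, 0, 0, 0, 0, 0, 7, 0, 0]'

```text
time: 1.82
tool_pos: [430.2, -294.4, 151.0]
tcp_rot: [6.3, 90.0, 139.1]
ft_force: [-0.2, -0.7, 0.7]
finger_gap: 85.4
```

Call:
drive_tool --moves '[0, 0, 0, 0, 0, 0, 0, 0, 0, 0, 0, 0, 0, 0, 0, 0, 0, 0]'

```text
time: 2.07
tool_pos: [430.3, -294.5, 151.1]
tcp_rot: [2.8, 90.0, 136.2]
ft_force: [-0.4, 0.7, 0.0]
finger_gap: 85.4
```

```bash
cat > snap.py <<'E'
import sys
from h import *
from bench import sensors, snapshot
n=sys.argv[1]
s=sensors.sense();d=snapshot("wrist")
np.savez(f"pics/{n}.npz",T=tool(s),**d);cv2.imwrite(f"pics/{n}.png",d["image"][:,:,::-1])
print(s["time"],s["tool_pos"],s["tcp_rot"],s["ft_force"],s["finger_gap"])
i=cv2.resize(d["image"][:,:,::-1],(800,600),interpolation=cv2.INTER_CUBIC);cv2.imwrite(f"pics/{n}_b.png",i)
E
python3 snap.py w1
```

```text
2.0667 [ 430.29073895 -294.50764206  151.13426948] [  2.82497354  89.98251983 136.20117514] [-0.35475574  0.719699    0.04559779] 85.4160757399072
```

View pics/w1_b.png

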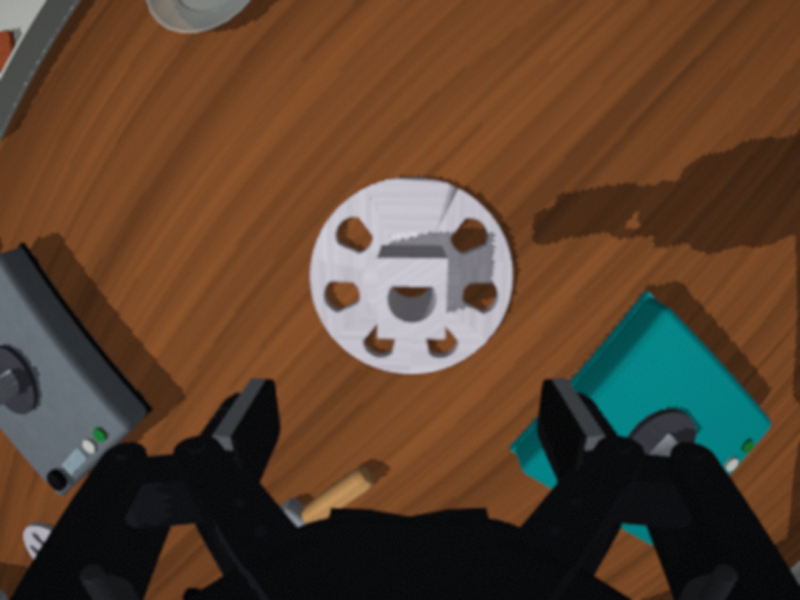

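The wheel is centred at (412,275) in the 800-px picture. Its hub is square to the jaws, the solid place points up and the D flat is at (411,288). Now I'll measure it precisely.

Run:
```python
from h import *
d=dict(np.load("pics/w1.npz"));T=d["T"];im=d["image"]
hsv=cv2.cvtColor(im,cv2.COLOR_RGB2HSV)
m=((hsv[...,1]<50)&(hsv[...,2]>90)).astype(np.uint8)
m[:, :180]=0;m[:,350:]=0;m[:100]=0;m[245:]=0
cs,_=cv2.findContours(m,cv2.RETR_CCOMP,cv2.CHAIN_APPROX_NONE);c=max(cs,key=cv2.contourArea)
h=cv2.convexHull(c)[:,0].astype(float)
P=ray(d,h,8,T)[:,:2]
(cx,cy),rad=cv2.minEnclosingCircle(P.astype(np.float32));print("circ8",cx,cy,rad)
A=np.c_[2*P,np.ones(len(P))];x=np.linalg.lstsq(A,(P**2).sum(1),rcond=None)[0];print("lsq",x[:2],np.sqrt(x[2]+x[:2]@x[:2]))
c0=x[:2]
sub=im[100:245,190:345];g=cv2.resize(sub,None,fx=5,fy=5,interpolation=cv2.INTER_CUBIC)[:600];cv2.imwrite("pics/w1z.png",g[:,:,::-1])
# holes
br=((hsv[...,0]<25)&(hsv[...,1]>90)).astype(np.uint8);br[m*0>0]=0
```

```text
circ8 429.09527587890625 -298.33831787109375 65.47532653808594
lsq [ 429.17891746 -298.33052084] 65.28375046340015
```

View pics/w1z.png

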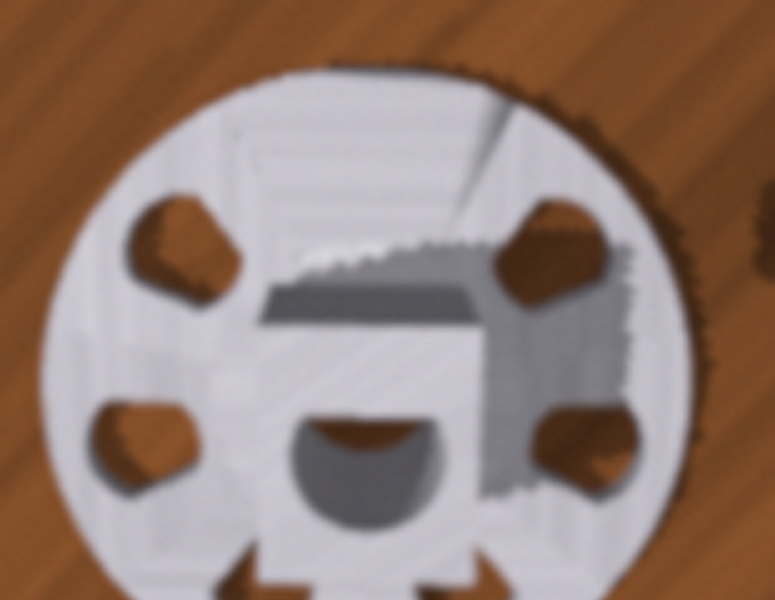

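Run:
```python
from h import *
d=dict(np.load("pics/w1.npz"));T=d["T"]
f=lambda u,v:[(u+.5)/5-.5+190,(v+.5)/5-.5+100]
for nm,q in dict(TL=(258,325),TR=(483,325),BR=(477,585),BL=(257,585),F1=(303,418),F2=(440,418),B=(365,531),L=(292,460),Rr=(443,460)).items():
    X=ray(d,[f(*q)],50,T)[0]; t=T[:3,:3].T@(X-T[:3,3]);print(nm,X.round(1),"tool",t.round(1))
t=T[:3,:3].T@(np.array([429.15,-298.33,8])-T[:3,3]);print("disc c tool",t)
```

```text
TL [ 458.5 -302.4   50. ] tool [101.1 -15.1 -25.2]
TR [ 431.2 -328.2   50. ] tool [101.1  22.5 -25.2]
BR [ 399.2 -294.5   50. ] tool [101.1  22.6  21.3]
BL [ 427.4 -267.9   50. ] tool [101.1 -16.2  21.3]
F1 [ 442.1 -295.8   50. ] tool [101.1  -7.7  -9.1]
F2 [ 425.2 -311.7   50. ] tool [101.1  15.5  -9.1]
B [ 420.5 -288.3   50. ] tool [101.1   2.8  11.2]
L [ 438.4 -289.    50. ] tool [101.1  -9.7  -1.6]
Rr [ 419.7 -306.8   50. ] tool [101.1  16.1  -1.6]
disc c tool [143.13370688   3.45214594  -2.03849111]
```

Run:
```python
from h import *
from bench import sensors
s=sensors.sense();R=rot(s["tcp_rot"]);print(np.degrees(np.arctan2(R[1,1],R[0,1])));plan(s,[617,-20,151],-98.5)
```

```text
-136.66555213930135
shift cm [ 2.000e-02 -3.242e+01  7.158e+00] turn tool [-3.817e+01  1.000e-02  0.000e+00]
```

Call:
drive_tool --moves '[0, -3.24, 0.72, 0, 0, 0, 0, -3.24, 0.72, 0, 0, 0, 0, -3.24, 0.72, 0, 0, 0, 0, -3.24, 0.72, 0, 0, 0, 0, -3.24, 0.72, 0, 0, 0, 0, -3.24, 0.72, 0, 0, 0, 0, -3.24, 0.72, 0, 0, 0, 0, -3.24, 0.72, 0, 0, 0, 0, -3.24, 0.72, 0, 0, 0, 0, -3.24, 0.72, 0, 0, 0, 0, 0, 0, -6.4, 0, 0, 0, 0, 0, -6.4, 0, 0, 0, 0, 0, -6.4, 0, 0, 0, 0, 0, -6.4, 0, 0, 0, 0, 0, -6.3, 0, 0, 0, 0, 0, -6.3, 0, 0, 0, 0, 0, 0, 0, 0, 0, 0, 0, 0, 0, 0, 0, 0, 0, 0, 0, 0]'

```text
time: 3.7
tool_pos: [617.6, -20.5, 151.2]
tcp_rot: [-3.4, 90.0, 167.8]
ft_force: [-0.0, 0.3, 0.8]
finger_gap: 85.5
```

```bash
python3 snap.py d1
python3 - <<'E'
import cv2
im=cv2.imread("pics/d1.png");cv2.imwrite("pics/d1z.png",cv2.resize(im[110:260,160:360],None,fx=4,fy=4,interpolation=cv2.INTER_CUBIC))
E
```

```text
3.7 [617.55837231 -20.54216432 151.22426666] [ -3.42793233  89.99313092 167.75068075] [-0.00366213  0.26172753  0.77258768] 85.51346976988349
```

View pics/d1_b.png

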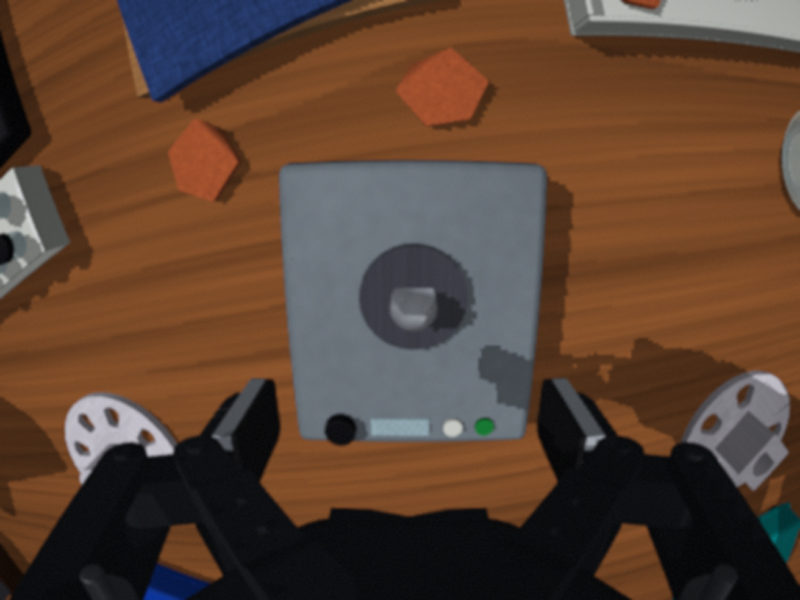

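View pics/d1z.png

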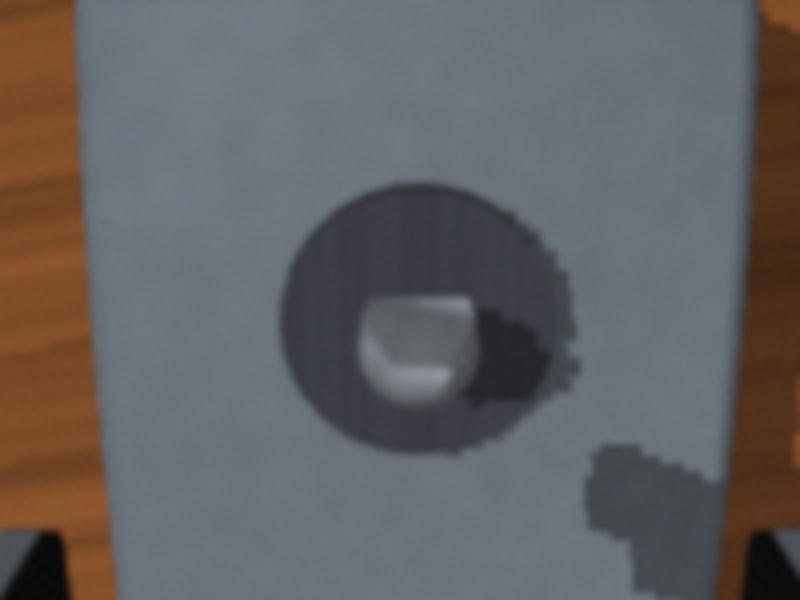

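The turner is seen squarely from above. The collar is at (417,296), the flat faces image-up and the knob is at (341,430) at the -x end. I'll measure the collar centre and the yaw.

Run:
```python
from h import *
d=dict(np.load("pics/d1.npz"));T=d["T"];im=d["image"];R=T[:3,:3]
tl=lambda P:(P-T[:3,3])@R
hsv=cv2.cvtColor(im,cv2.COLOR_RGB2HSV);v=hsv[...,2].astype(int)
# collar: edge along radial lines, left/top/bottom
c=np.array([265.,190.]);pts=[]
g=cv2.GaussianBlur(im.astype(np.float32).mean(2),(0,0),0.8)
for a in np.radians(np.arange(75,305,3)):
    rr=np.arange(25,45,.25);q=c+rr[:,None]*[np.cos(a),np.sin(a)]
    pr=cv2.remap(g,q[:,0].astype(np.float32)[None],q[:,1].astype(np.float32)[None],cv2.INTER_LINEAR)[0]
    k=np.argmax(np.gradient(pr));pts.append(q[k])
P=tl(ray(d,pts,50,T))[:,1:]
for _ in range(3):
    A=np.c_[2*P,np.ones(len(P))];x=np.linalg.lstsq(A,(P**2).sum(1),rcond=None)[0];rad=np.sqrt(x[2]+x[:2]@x[:2])
    e=np.linalg.norm(P-x[:2],axis=1)-rad;P=P[abs(e)<1]
print("collar tool yz",x[:2],rad,len(P),e.std())
# box edges
gm=(hsv[...,1]<80)&(hsv[...,0]>85)&(v>60)
L=[];Rr=[]
for row in range(120,250,3):
    xs=np.where(gm[row,170:355])[0]+170
    L.append([xs[0]-.5,row]);Rr.append([xs[-1]+.5,row])
for n,E in(("L",L),("R",Rr)):
    Q=tl(ray(d,E,44,T))[:,1:]
    p=np.polyfit(Q[:,1],Q[:,0],1);r_=Q[:,0]-np.polyval(p,Q[:,1]);k=abs(r_)<1;p=np.polyfit(Q[k,1],Q[k,0],1);print(n,p,np.degrees(np.arctan(p[0])),k.sum())
f=lambda u,v:[(u+.5)/4-.5+160,(v+.5)/4-.5+110]
for z,q in[(50,(420,297)),(68,(420,297)),(50,(420,408)),(68,(420,408)),(60,(358,340)),(60,(480,340))]:print(z,tl(ray(d,[f(*q)],z,T)))
print("tool y ang",np.degrees(np.arctan2(R[1,1],R[0,1])))
```

```text
collar tool yz [ 4.3535839 -1.7186507] 30.24141253310199 75 0.2280946644507324
L [-4.13772355e-04 -6.85629841e+01] -0.023707408281560302 44
R [2.35951895e-03 7.66504197e+01] 0.13519022677069178 36
50 [[101.22333839   4.40969939  -7.49859638]]
68 [[ 83.22275804   4.18030642 -12.36075837]]
50 [[101.2263413    4.52233241  17.60065241]]
68 [[83.22553901  4.2846152  10.88351018]]
60 [[91.22420411 -8.42937671 -1.03304494]]
60 [[91.22402171 16.67534164 -1.05344635]]
tool y ang -98.82138694285156
```

Run:
```python
from h import *
from bench import sensors
plan(sensors.sense(),[429.15,-298.33,151],-136.7)
```

```text
shift cm [2.3000e-02 3.0337e+01 1.4371e+01] turn tool [3.79e+01 1.00e-02 0.00e+00]
```

Call:
drive_tool --moves '[0, 3.03, 1.44, 0, 0, 0, 0, 3.03, 1.44, 0, 0, 0, 0, 3.03, 1.44, 0, 0, 0, 0, 3.03, 1.44, 0, 0, 0, 0, 3.03, 1.44, 0, 0, 0, 0, 3.03, 1.44, 0, 0, 0, 0, 3.03, 1.44, 0, 0, 0, 0, 3.03, 1.44, 0, 0, 0, 0, 3.03, 1.44, 0, 0, 0, 0, 3.07, 1.41, 0, 0, 0, 0, 0, 0, 6.3, 0, 0, 0, 0, 0, 6.3, 0, 0, 0, 0, 0, 6.3, 0, 0, 0, 0, 0, 6.3, 0, 0, 0, 0, 0, 6.3, 0, 0, 0, 0, 0, 6.4, 0, 0, 0, 0, 0, 0, 0, 0, 0, 0, 0, 0, 0, 0, 0, 0, 0, 0, 0, 0]'

```text
time: 5.33
tool_pos: [429.8, -298.9, 151.3]
tcp_rot: [-165.8, 90.0, -32.2]
ft_force: [0.4, -0.2, 0.3]
finger_gap: 85.0
```

Run:
```python
from h import *
from bench import sensors
s=sensors.sense();print(s["tool_pos"]);plan(s,[429.15,-298.33,16],-136.7)
```

```text
[ 429.84073237 -298.85300069  151.34416579]
shift cm [13.534  0.014  0.087] turn tool [ 0.31 -0.01  0.  ]
```

Descending in stages, then closing.

Call:
drive_tool --moves '[2.5, 0, 0.09, 0, 0, 0, 2.5, 0, 0, 0, 0, 0, 2.5, 0, 0, 0, 0, 0, 2, 0, 0, 0, 0, 0, 1.5, 0, 0, 0, 0, 0, 1, 0, 0, 0, 0, 0, 1, 0, 0, 0, 0, 0, 0.5, 0, 0, 0, 0, 0, 0, 0, 0, 0, 0, 0, 0, 0, 0, 0, 0, 0]'

```text
time: 6.17
tool_pos: [429.5, -298.4, 16.8]
tcp_rot: [-172.0, 90.0, -38.5]
ft_force: [0.3, 0.4, 0.4]
finger_gap: 85.5
```

```bash
python3 snap.py g0
```

```text
6.1667 [ 429.52006516 -298.42762182   16.78148176] [-172.00054754   89.96767747  -38.54343882] [0.31426407 0.36881689 0.44922247] 85.54499783899554
```

View pics/g0_b.png

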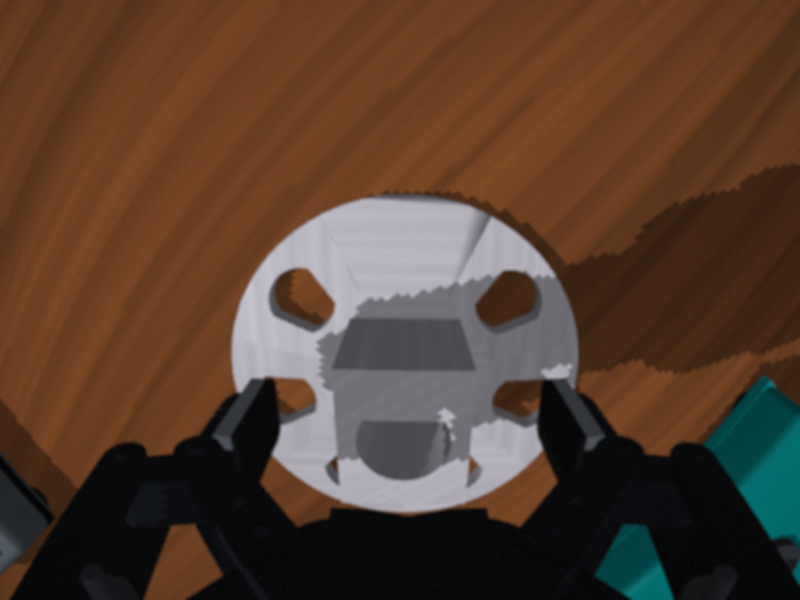

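Call:
drive_tool --moves '[0, 0, 0, 0, 0, 0, 0, 0, 0, 0, 0, 0, 0, 0, 0, 0, 0, 0, 0, 0, 0, 0, 0, 0, 0, 0, 0, 0, 0, 0, 0, 0, 0, 0, 0, 0, 0, 0, 0, 0, 0, 0, 0, 0, 0, 0, 0, 0]' --hand 2.5 --grip_force 70

```text
time: 6.88
tool_pos: [429.8, -298.5, 17.0]
tcp_rot: [-168.3, 89.9, -34.8]
ft_force: [0.4, 1.2, 6.8]
finger_gap: 37.4
```

```bash
python3 snap.py g1
```

```text
6.8833 [ 429.77733878 -298.53227588   17.02883138] [-168.27745698   89.92423909  -34.84142235] [0.40297165 1.17254055 6.84957073] 37.40482776413515
```

View pics/g1_b.png

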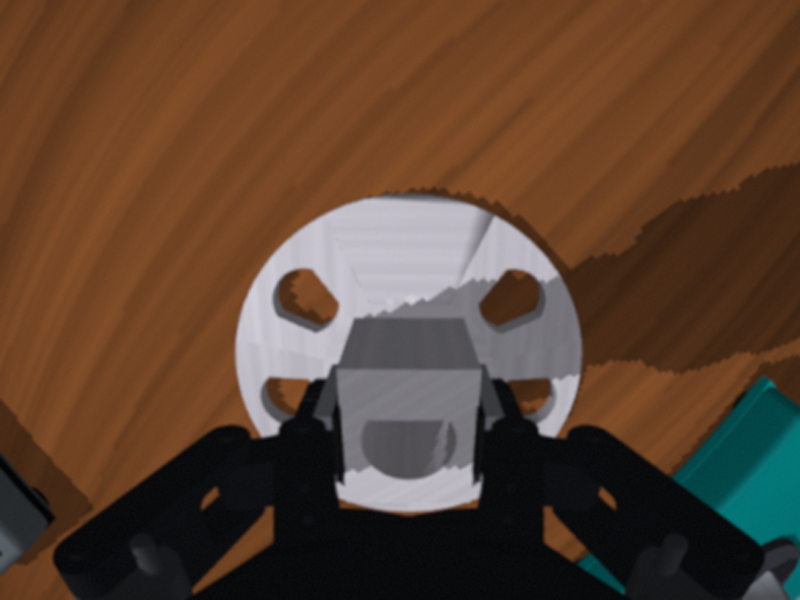

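Run:
```python
from h import *
for n in("g0","g1"):
    d=dict(np.load(f"pics/{n}.npz"));T=d["T"];im=d["image"]
    tl=lambda P:(P-T[:3,3])@T[:3,:3]
    f=lambda u,v:[(u+.5)*.64-.5,(v+.5)*.64-.5]
    pts=dict(g0=[(333,369),(477,369),(404,421)],g1=[(337,369),(481,369),(409,421)])[n]
    print(n,tl(ray(d,[f(*p) for p in pts],50,T)).round(1).tolist())
    hsv=cv2.cvtColor(im,cv2.COLOR_RGB2HSV)
    m=((hsv[...,1]<60)&(hsv[...,2]>70)).astype(np.uint8);m[:100]=0;m[260:]=0;m[:,:140]=0;m[:,380:]=0
    cs,_=cv2.findContours(m,cv2.RETR_EXTERNAL,cv2.CHAIN_APPROX_NONE);c=max(cs,key=cv2.contourArea)
    h=cv2.convexHull(c)[:,0].astype(float);h=h[h[:,1]<235]
    P=tl(ray(d,h,8,T))[:,1:];A=np.c_[2*P,np.ones(len(P))];x=np.linalg.lstsq(A,(P**2).sum(1),rcond=None)[0];print("disc",x[:2],np.sqrt(x[2]+x[:2]@x[:2]),T[:3,3])
```

```text
g0 [[-33.2, -18.2, -22.8], [-33.2, 19.4, -22.8], [-33.2, 0.3, -7.2]]
disc [0.04080017 0.18360725] 65.04385723419688 [ 429.52006516 -298.42762182   16.78148176]
g1 [[-32.9, -17.2, -22.7], [-32.9, 20.5, -22.7], [-33.0, 1.7, -7.0]]
disc [ 1.54710821 -0.01453298] 64.9835172220732 [ 429.77733878 -298.53227588   17.02883138]
```

Call:
drive_tool --moves '[-0.3, 0, 0, 0, 0, 0, -0.7, 0, 0, 0, 0, 0, -1.5, 0, 0, 0, 0, 0, -2, 0, 0, 0, 0, 0, -2, 0, 0, 0, 0, 0, -2, 0, 0, 0, 0, 0, -1.5, 0, 0, 0, 0, 0, -1, 0, 0, 0, 0, 0, 0, 0, 0, 0, 0, 0, 0, 0, 0, 0, 0, 0]'

```text
time: 7.77
tool_pos: [429.2, -298.2, 126.3]
tcp_rot: [-178.6, 90.0, -45.2]
ft_force: [0.4, 1.1, -2.5]
finger_gap: 37.3
```

```bash
python3 - <<'E'
from h import *
from bench import sensors
s=sensors.sense();print(s["tool_pos"],s["finger_gap"]);plan(s,[618.9,-23.5,127],-98.8)
E
python3 snap.py g2
```

```text
[ 429.20449957 -298.19709575  126.27844558] 37.29460416415515
shift cm [ -0.075 -32.661   6.905] turn tool [-3.776e+01 -2.000e-02 -1.000e-02]
7.7667 [ 429.20449957 -298.19709575  126.27844558] [-178.58636424   89.9772717   -45.15063024] [ 0.3610494   1.05656496 -2.54776668] 37.29460416415515
```

View pics/g2_b.png

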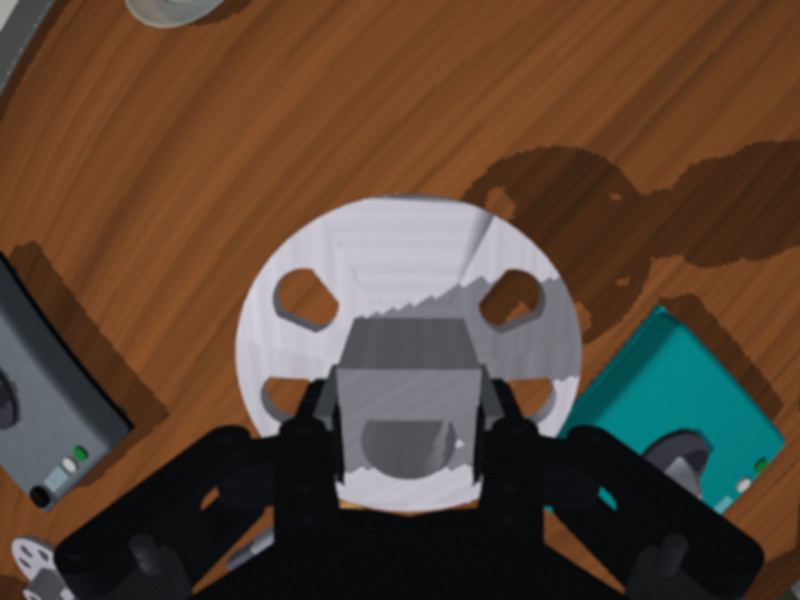

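The wheel is lifted and hasn't shifted in the grip: its rows and columns match the picture before the lift. Carrying it to the turner.

Call:
drive_tool --moves '[0, -1.8, 0.38, 0, 0, 0, 0, -2.7, 0.57, 0, 0, 0, 0, -2.7, 0.57, 0, 0, 0, 0, -2.7, 0.57, 0, 0, 0, 0, -2.7, 0.57, 0, 0, 0, 0, -2.7, 0.57, 0, 0, 0, 0, -2.7, 0.57, 0, 0, 0, 0, -2.7, 0.57, 0, 0, 0, 0, -2.7, 0.57, 0, 0, 0, 0, -2.7, 0.57, 0, 0, 0, 0, -2.7, 0.57, 0, 0, 0, 0, -2.7, 0.57, 0, 0, 0, 0, -1.2, 0.25, 0, 0, 0]'

```text
time: 8.9
tool_pos: [619.4, -20.2, 124.1]
tcp_rot: [17.5, 89.8, 151.0]
ft_force: [0.5, -0.9, -2.5]
finger_gap: 37.1
```

Call:
drive_tool --moves '[0, 0, 0, -5.4, 0, 0, 0, 0, 0, -5.4, 0, 0, 0, 0, 0, -5.4, 0, 0, 0, 0, 0, -5.4, 0, 0, 0, 0, 0, -5.4, 0, 0, 0, 0, 0, -5.4, 0, 0, 0, 0, 0, -5.4, 0, 0, 0, 0, 0, 0, 0, 0, 0, 0, 0, 0, 0, 0, 0, 0, 0, 0, 0, 0]'

```text
time: 9.73
tool_pos: [618.6, -23.4, 125.4]
tcp_rot: [5.1, 89.9, 176.1]
ft_force: [0.3, -0.6, -2.6]
finger_gap: 37.2
```

```bash
python3 - <<'E'
from h import *
from bench import sensors
s=sensors.sense();print(s["tool_pos"],s["finger_gap"],s["ft_force"]);plan(s,[618.9,-23.5,127],-98.8)
E
python3 snap.py g3
```

```text
[618.63329346 -23.37562522 125.35977016] 37.151807116351314 [ 0.30799268 -0.64476903 -2.55068749]
shift cm [-0.164  0.008 -0.028] turn tool [-0.15  0.09 -0.01]
9.7333 [618.63329346 -23.37562522 125.35977016] [  5.07666988  89.91336406 176.12332394] [ 0.30799268 -0.64476903 -2.55068749] 37.151807116351314
```

View pics/g3_b.png

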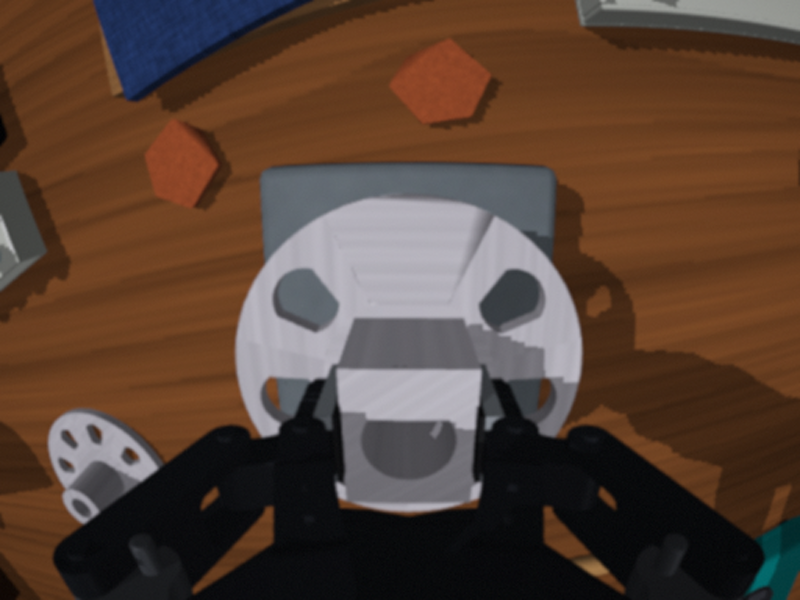

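The wheel is over the turner with the box edges level and the solid place toward the flat. Lowering in stages and watching the force.

Call:
drive_tool --moves '[0.8, 0.01, -0.03, 0, 0, 0, 0.8, 0, 0, 0, 0, 0, 0.6, 0, 0, 0, 0, 0, 0.4, 0, 0, 0, 0, 0, 0.3, 0, 0, 0, 0, 0, 0.3, 0, 0, 0, 0, 0, 0, 0, 0, 0, 0, 0]'

```text
time: 10.37
tool_pos: [619.1, -23.3, 93.4]
tcp_rot: [1.0, 89.9, 172.2]
ft_force: [0.0, 0.0, -3.0]
finger_gap: 36.8
```

Call:
drive_tool --moves '[0.2, 0, 0, 0, 0, 0, 0.2, 0, 0, 0, 0, 0, 0.2, 0, 0, 0, 0, 0, 0, 0, 0, 0, 0, 0, 0, 0, 0, 0, 0, 0]'

```text
time: 10.78
tool_pos: [619.4, -23.4, 88.2]
tcp_rot: [8.3, 90.0, 179.5]
ft_force: [0.4, 0.1, -2.3]
finger_gap: 37.0
```

Run:
```python
from h import *
from bench import sensors
s=sensors.sense();print(s["tool_pos"],s["ft_force"]);plan(s,[618.9,-23.5,67],-98.8)
```

```text
[619.40986343 -23.36598816  88.19575732] [ 0.36493374  0.05475381 -2.32629133]
shift cm [2.12  0.021 0.048] turn tool [ 0.03  0.01 -0.  ]
```

Call:
drive_tool --moves '[0.2, 0, 0.02, 0, 0, 0, 0.2, 0, 0.02, 0, 0, 0, 0.2, 0, 0, 0, 0, 0, 0, 0, 0, 0, 0, 0, 0, 0, 0, 0, 0, 0]'

```text
time: 11.2
tool_pos: [618.9, -23.3, 82.0]
tcp_rot: [-0.7, 90.0, 170.5]
ft_force: [0.2, 0.3, -2.7]
finger_gap: 37.0
```

Call:
drive_tool --moves '[0.2, 0, 0, 0, 0, 0, 0.2, 0, 0, 0, 0, 0, 0.2, 0, 0, 0, 0, 0, 0.2, 0, 0, 0, 0, 0, 0.2, 0, 0, 0, 0, 0, 0.2, 0, 0, 0, 0, 0, 0, 0, 0, 0, 0, 0, 0, 0, 0, 0, 0, 0]'

```text
time: 11.87
tool_pos: [618.9, -23.3, 70.0]
tcp_rot: [1.1, 90.0, 172.3]
ft_force: [-1.1, 0.5, -3.0]
finger_gap: 37.3
```

Call:
drive_tool --moves '[0.1, 0, 0, 0, 0, 0, 0.1, 0, 0, 0, 0, 0, 0, 0, 0, 0, 0, 0]'

```text
time: 12.12
tool_pos: [619.0, -23.3, 68.1]
tcp_rot: [-0.9, 90.0, 170.3]
ft_force: [-0.2, -0.1, -3.0]
finger_gap: 37.5
```

Call:
drive_tool --moves '[0.1, 0, 0, 0, 0, 0, 0, 0, 0, 0, 0, 0, 0, 0, 0, 0, 0, 0]'

```text
time: 12.37
tool_pos: [619.0, -23.3, 67.2]
tcp_rot: [1.8, 90.0, 173.0]
ft_force: [-0.4, 0.7, -2.5]
finger_gap: 37.2
```

Call:
drive_tool --moves '[0.05, 0, 0, 0, 0, 0, 0.05, 0, 0, 0, 0, 0, 0, 0, 0, 0, 0, 0]'

```text
time: 12.62
tool_pos: [619.2, -23.3, 67.1]
tcp_rot: [174.0, 90.0, -14.7]
ft_force: [-3.8, 0.3, 5.4]
finger_gap: 37.5
```

Contact came at TCP z 67, which puts the underside at 50 mm, with the force up 8 N. Releasing and rising.

Call:
drive_tool --moves '[0, 0, 0, 0, 0, 0, 0, 0, 0, 0, 0, 0, 0, 0, 0, 0, 0, 0, 0, 0, 0, 0, 0, 0, 0, 0, 0, 0, 0, 0, 0, 0, 0, 0, 0, 0, 0, 0, 0, 0, 0, 0, 0, 0, 0, 0, 0, 0]' --hand 8.4

```text
time: 13.28
tool_pos: [619.1, -23.3, 66.3]
tcp_rot: [17.0, 90.0, -171.8]
ft_force: [0.2, -1.3, -0.8]
finger_gap: 84.2
```

Call:
drive_tool --moves '[-0.5, 0, 0, 0, 0, 0, -1, 0, 0, 0, 0, 0, -2, 0, 0, 0, 0, 0, -2.5, 0, 0, 0, 0, 0, -2.5, 0, 0, 0, 0, 0, -2.5, 0, 0, 0, 0, 0, -1.5, 0, 0, 0, 0, 0, -1, 0, 0, 0, 0, 0, 0, 0, 0, 0, 0, 0, 0, 0, 0, 0, 0, 0]'

```text
time: 14.12
tool_pos: [619.3, -23.4, 201.7]
tcp_rot: [-179.8, 89.9, -8.6]
ft_force: [0.6, 0.4, -0.8]
finger_gap: 84.0
```

```bash
python3 snap.py e1
python3 - <<'E'
from h import *
from bench import snapshot
o=[]
for n,u,v in[("scene",270,245),("side",203,160)]:
    d=snapshot(n);i=d["image"][:,:,::-1];np.savez(f"pics/{n}9.npz",**d)
    o.append(cv2.resize(i[v-50:v+50,u-50:u+50],(400,400),interpolation=cv2.INTER_CUBIC))
cv2.imwrite("pics/end.png",np.hstack(o))
E
```

```text
14.1167 [619.32881683 -23.36271592 201.7438268 ] [-179.79054087   89.94078429   -8.55519762] [ 0.5505852   0.43644088 -0.77374619] 84.03717507123406
```

View pics/e1_b.png

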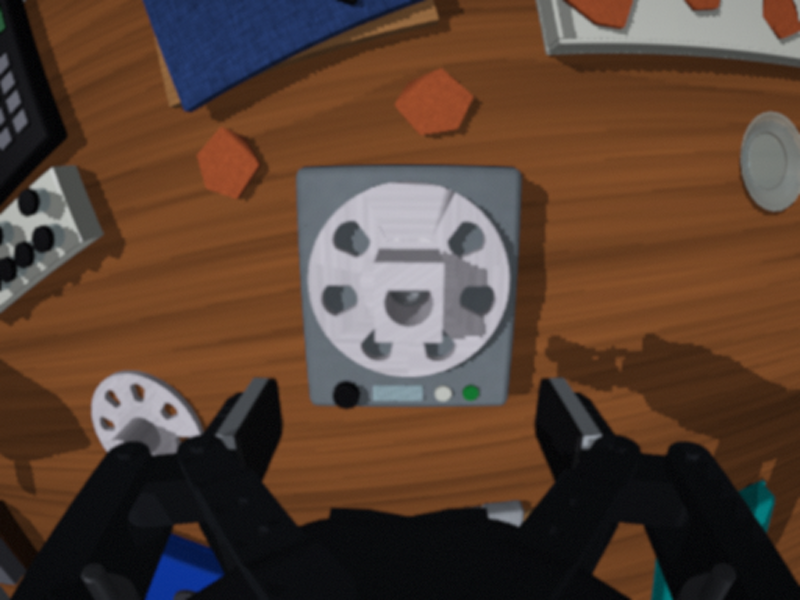

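View pics/end.png

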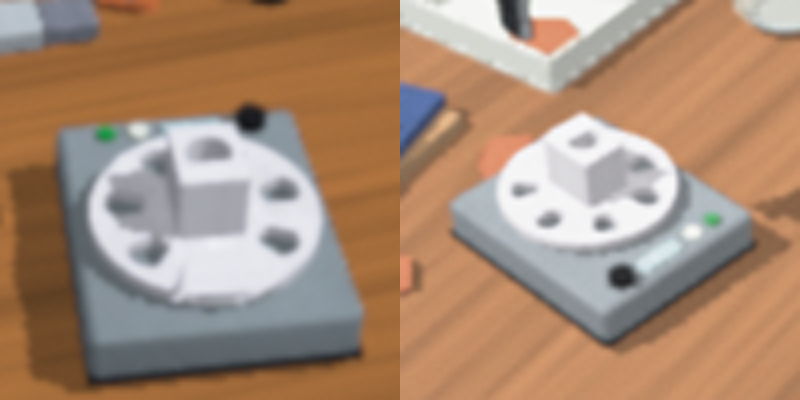

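The wheel sits on the turner at (408,280), upright, with the spindle tip visible in its hole. I'll check the height and level from the depth map.

Run:
```python
from h import *
def pts(n):
    d=dict(np.load(f"pics/{n}.npz"));R=rot(d["orientation"]);K=d["camera_matrix"]
    v,u=np.mgrid[:384,:512];z=d["z_map"];C=np.stack([(u-K[0,2])/K[0,0]*z,(v-K[1,2])/K[1,1]*z,z],-1)
    X=(C@R.T+d["eye"]);return X[z>0]
for n,n0 in(("scene9","scene0"),("side9","side0")):
    X=pts(n);r=np.hypot(X[:,0]-619.3,X[:,1]+23.3)
    D=X[(r>38)&(r<60)&(X[:,2]>53)&(X[:,2]<66)]
    A=np.c_[D[:,:2]-[619,-23],np.ones(len(D))];p=np.linalg.lstsq(A,D[:,2],rcond=None)[0]
    X0=pts(n0);r0=np.hypot(X0[:,0]-619.3,X0[:,1]+23.3);B=X0[(r0>35)&(r0<60)&(abs(X0[:,2]-44)<6)]
    print(n,len(D),"disc z",p[2],"tilt deg",np.degrees(p[:2]),"box top z",np.median(B[:,2]))
```

```text
scene9 655 disc z 59.562311435045785 tilt deg [ 0.38501453 -0.1260965 ] box top z 45.969119806941535
side9 301 disc z 57.701474078539015 tilt deg [0.37086642 0.02353537] box top z 44.194149770956074
```

```bash
python3 -c "
from bench import r
print(r.hand_in())"
```

```text
the job is handed in; nothing more can be done
None
```

I fitted the wheel with the D-shaped hole onto the grey turner's spindle and handed the job in at about 14 s. I gripped it across its hub and turned it about 38° to match the flat. It then went down to the collar and I released it. The spare wheel was not touched.

- **Insertion:** the wheel went over the spindle without resistance and met the collar at the expected height, with the force rising about 8 N.
- **Height:** after release, the disc's top is 13.5 mm above the box top by both fixed cameras (14 mm expected). Their absolute heights differ by about 2 mm, which is within the calibration.
- **Level:** both cameras show a tilt of about 0.4°.
- **Final pictures:** the wheel lies square to the box, with its solid place on the flat's side and the gripper clear. No check failed.

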